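Re-rack four hand tools in mirrored order

ROBOT

A 7-joint arm with a two-finger parallel gripper is mounted at the origin on a cart in front of the work surface, level with it; the furniture and walls round the work are solid. World frame = base frame: x ahead of the robot, y to its left, z up, the work surface at z = 0. Lengths are in m, angles in rad, forces in N, time in s.
With the tool pointing down it reaches from about 0.425 to 0.925 m from the base axis. Payload 6.8 kg.
Tool frame: the origin (TCP) lies midway between the tips of the shut fingers; the grasp point (between the pads) lies 19 mm behind it; z points along the fingers, y is the line along which they close (so a half turn about z gives the same grasp; the last joint's range is limited). The gripper opens to 85 mm and grips with 20 to 120 N. Pads are 22 mm wide; open, the fingers measure 114 mm over their backs; the gripper's body (76 mm by 85 mm) begins 54 mm behind the grasp point. The pads swing forward as they close: fully open they stand 13 mm farther back than shut.
Start: joints at [-1.29, 0.477, 0.022, 1.555, -0.011, 1.109, -0.083], TCP at [0.256, 0.625, 0.207] pointing down, gripper open.
Joint ranges: [-2.96, 2.96], [-0.34, 2.1], [-1.41, 1.46], [0.24, 2.44], [-1.37, 4.51], [0.17, 1.92], [-2.96, 2.96]. Speed limits (rad/s): [2.39, 2.39, 3.14, 3.14, 3.14, 3.14, 3.14].

INTERFACE

Orientations are given as a unit quaternion [x, y, z, w].
In Python, from rig import monitor, eyes, job gives the robot as it stands. The module is installed in compiled form; this text tells all that it offers.
- The arm moves only by the tool play_rows, never from a script. Its argument "motion" is a list of rows, each a list of 7 numbers: the shift along the tool's x, y, z in mm, then the turn, a rotation vector about the tool's x, y, z in rad, then the opening, from 0 (shut) to 1 (fully open). In form: [[tx, ty, tz, ax, ay, az, gripper], ...]. A call has 1 to 20 rows; each row is the pose to reach, as a shift and turn from the pose commanded when the call began, along the tool's axes at that moment; what a row does not reach only later rows make up. A row lasts 1/12 s, in which the tool goes at most 41.7 mm and 7.16 degrees, less where a joint would pass 70% of its speed; a pose out of reach is approached as far as the arm can. A call with a gripper value outside its range is refused whole. The fingers move at their own pace and stop on an object; "grip_force" is the grip in N (left out, the last holds). Time passes only in rows, so rows that repeat a pose let the fingers close. It gives the time, the measured TCP pose, the force, the opening and the grip force at its end, in the units of the state.
- monitor.sense(): the state, without advancing time (a new reading comes with each control period).
- eyes.camera(name): name is "side" or "top" or "wrist"; returns the picture (480x640x3 uint8, blue, green, red); there is no depth.
- eyes.camera_info(name): a dict with "fx", "fy", "cx", "cy" (pixels), "rvec" (rotation vector, rad) and "tvec" (3), from world to camera coordinates, as OpenCV has them; the wrist camera has in their place "hand_eye" (4x4, takes a point from camera to tool coordinates, whose origin is the TCP and whose axes are the flange's). Camera axes: x right, y down, z forward; pixel columns grow to the right and rows downward; lengths in m; the calibration is good to about 2 mm. A picture is of the moment at which its call begins: read the wrist's pose just before it. camera_info takes no time and is no camera call.
- job.close_job(): hands the job in; it is judged then, once.
The state is a dict: "t": time; "joint_pos": joint angles; "dq": joint speeds; "joint_efforts": joint torques, N m; "ee_pos": TCP position; "eef_rot": TCP orientation; "force": force on the tool from outside, world axes, zero at the start; "wrist_torque": the same for the moment, N m; "opening": finger opening in m; "grasp_force": force on a finger pad.
Only numpy, scipy, OpenCV 4.12 (cv2) and the standard library are available. Lean on these libraries where they do the work, as an engineer would, in place of code of your own. Each camera call takes 0.05 s, during which the arm holds its last target. There are 200 camera calls.

TASK

The four tools on the light wooden rack lie in the order of use, and the next person works from the opposite side of the bench: move them to the blue rack in the reverse order, so that the tool now furthest left on the wooden rack ends in the rightmost lane of the blue rack, the second from the left in the second lane from the right, and so on. Lay each tool flat along the middle of its lane between the white lines, midway along the length of the rack, and let go of it; leave the tape measure and the cork block where they are.

Things in the scene. Friction and masses are not known exactly. Their poses are not given: they have to be found in the camera images.
- yellow_chisel: chisel with a yellow handle and a 20 mm wide steel blade, 255 mm long; lies flat, 25 mm high and 29 mm wide at the handle, up to 0.2 kg. Origin: underside, midway along its length. Its y axis runs along the tool towards the butt of the handle, z is up; the handle spans 24 to 128 mm on +y (tapering to the ends), blade to -128 mm. Grip across the handle, at y = +45 mm, from above (the tool balances within 25 mm of there).
- brown_chisel: chisel with a brown wooden handle and a 10 mm wide steel blade, 255 mm long; lies flat, 25 mm high and 29 mm wide at the handle, up to 0.2 kg. Origin: underside, midway along its length. Its y axis runs along the tool towards the butt of the handle, z is up; the handle spans 24 to 128 mm on +y, blade to -128 mm. Grip across the handle, at y = +45 mm, from above (the tool balances within 25 mm of there).
- red_driver: long screwdriver with a red handle and thin steel shaft, 205 mm long; lies flat, 25 mm high and 29 mm wide at the handle, up to 0.2 kg. Origin: underside, midway along its length. Its y axis runs along the tool towards the butt of the handle, z is up; the handle spans 20 to 102 mm on +y, shaft to -102 mm. Grip across the handle, at y = +45 mm, from above (the tool balances within 25 mm of there).
- orange_driver: short screwdriver with a thick orange handle and thin steel shaft, 140 mm long; lies flat, 25 mm high and 29 mm wide at the handle, up to 0.2 kg. Origin: underside, midway along its length. Its y axis runs along the tool towards the butt of the handle, z is up; the handle spans -13 to 70 mm along y, shaft to -70 mm. Grip across the handle, at y = +45 mm, from above (the tool balances within 25 mm of there).
- rest_yellow_chisel: the fixed wooden rest on which the chisel with a yellow handle and a 20 mm wide steel blade lies at the start: 250 x 62 x 6 mm with four 18 mm high brass pins, of 8 mm diameter, at x = -115 and +75 mm, y = -26.5 and +26.5 mm. The four rests look alike. Origin: centre of its underside; x along the rest, away from the robot, y to the left; the tool lies on its top (z = 6 mm) within 8 mm and 0.06 rad of the rest's long middle line, the handle towards the robot (-x).
- rest_brown_chisel: the fixed wooden rest on which the chisel with a brown wooden handle and a 10 mm wide steel blade lies at the start: 250 x 62 x 6 mm with four 18 mm high brass pins, of 8 mm diameter, at x = -115 and +75 mm, y = -26.5 and +26.5 mm. The four rests look alike. Origin: centre of its underside; x along the rest, away from the robot, y to the left; the tool lies on its top (z = 6 mm) within 8 mm and 0.06 rad of the rest's long middle line, the handle towards the robot (-x).
- rest_red_driver: the fixed wooden rest on which the long screwdriver with a red handle and thin steel shaft lies at the start: 250 x 62 x 6 mm with four 18 mm high brass pins, of 8 mm diameter, at x = -115 and +75 mm, y = -26.5 and +26.5 mm. The four rests look alike. Origin: centre of its underside; x along the rest, away from the robot, y to the left; the tool lies on its top (z = 6 mm) within 8 mm and 0.06 rad of the rest's long middle line, the handle towards the robot (-x).
- rest_orange_driver: the fixed wooden rest on which the short screwdriver with a thick orange handle and thin steel shaft lies at the start: 250 x 62 x 6 mm with four 18 mm high brass pins, of 8 mm diameter, at x = -115 and +75 mm, y = -26.5 and +26.5 mm. The four rests look alike. Origin: centre of its underside; x along the rest, away from the robot, y to the left; the tool lies on its top (z = 6 mm) within 8 mm and 0.06 rad of the rest's long middle line, the handle towards the robot (-x).
- old_rack: fixed light wooden board, 270 mm (x) by 296 mm (y) by 8 mm, which carries the four rests side by side, 70 mm from centre to centre (rests' centres at x = 0, y = +105, +35, -35, -105 mm). Origin: underside, centre; x away from the robot, y left. It stands in the left or the right half of the bench. Between the halves, at the bench's front, is a fixed vice, up to 135 mm high (x below 0.47 m): carry tools over it.
- new_rack: fixed blue board, 270 mm (x) by 296 mm (y) by 14 mm, empty at the start, in the other half of the bench. White lines and brass pins (8 mm diameter, 18 mm high, at x = -115 and +75 mm) at y = -140, -70, 0, +70, +140 mm part it into four lanes along x, with middle lines at y = +105 (left end), +35, -35, -105 mm (right end). Origin: centre of its underside; x points away from the robot, y to the left; its top is at z = 14 mm. The tools lie along x.
- tape_measure: yellow pocket tape measure, 38 x 83 x 62 mm, to be left alone. Origin: centre of its underside.
- cork_block: cork sanding block, 61 x 111 x 36 mm, to be left alone. Origin: centre of its underside.

How it is judged:
At the end, for the whole second after the job is handed in: Each tool lies flat and at rest on the blue rack (height within about 5 mm), in the lane mirroring its start (leftmost to rightmost and so on), its middle within 15 mm of the lane's middle line and 30 mm of mid-length, parallel within 0.2 rad. Bystanders not shifted over 25 mm (x of yellow_chisel in the frame of new_rack between -0.03 and 0.03 m and z of yellow_chisel in the frame of new_rack between 0.01 and 0.02 m and angle between the y axis of each of yellow_chisel, brown_chisel, red_driver, orange_driver and the x axis of new_rack, either way round below 0.2 rad and angle between each of yellow_chisel, brown_chisel, red_driver, orange_driver's own z axis and vertical below 0.15 rad and linear speed of each of yellow_chisel, brown_chisel, red_driver, orange_driver below 0.02 m/s and ((y of rest_yellow_chisel in the frame of old_rack between 0.085 and 0.125 m and y of yellow_chisel in the frame of new_rack between -0.12 and -0.09 m) or (y of rest_yellow_chisel in the frame of old_rack between 0.015 and 0.055 m and y of yellow_chisel in the frame of new_rack between -0.05 and -0.02 m) or (y of rest_yellow_chisel in the frame of old_rack between -0.055 and -0.015 m and y of yellow_chisel in the frame of new_rack between 0.02 and 0.05 m) or (y of rest_yellow_chisel in the frame of old_rack between -0.125 and -0.085 m and y of yellow_chisel in the frame of new_rack between 0.09 and 0.12 m)) and x of brown_chisel in the frame of new_rack between -0.03 and 0.03 m and z of brown_chisel in the frame of new_rack between 0.01 and 0.02 m and ((y of rest_brown_chisel in the frame of old_rack between 0.085 and 0.125 m and y of brown_chisel in the frame of new_rack between -0.12 and -0.09 m) or (y of rest_brown_chisel in the frame of old_rack between 0.015 and 0.055 m and y of brown_chisel in the frame of new_rack between -0.05 and -0.02 m) or (y of rest_brown_chisel in the frame of old_rack between -0.055 and -0.015 m and y of brown_chisel in the frame of new_rack between 0.02 and 0.05 m) or (y of rest_brown_chisel in the frame of old_rack between -0.125 and -0.085 m and y of brown_chisel in the frame of new_rack between 0.09 and 0.12 m)) and x of red_driver in the frame of new_rack between -0.03 and 0.03 m and z of red_driver in the frame of new_rack between 0.01 and 0.02 m and ((y of rest_red_driver in the frame of old_rack between 0.085 and 0.125 m and y of red_driver in the frame of new_rack between -0.12 and -0.09 m) or (y of rest_red_driver in the frame of old_rack between 0.015 and 0.055 m and y of red_driver in the frame of new_rack between -0.05 and -0.02 m) or (y of rest_red_driver in the frame of old_rack between -0.055 and -0.015 m and y of red_driver in the frame of new_rack between 0.02 and 0.05 m) or (y of rest_red_driver in the frame of old_rack between -0.125 and -0.085 m and y of red_driver in the frame of new_rack between 0.09 and 0.12 m)) and x of orange_driver in the frame of new_rack between -0.03 and 0.03 m and z of orange_driver in the frame of new_rack between 0.01 and 0.02 m and ((y of rest_orange_driver in the frame of old_rack between 0.085 and 0.125 m and y of orange_driver in the frame of new_rack between -0.12 and -0.09 m) or (y of rest_orange_driver in the frame of old_rack between 0.015 and 0.055 m and y of orange_driver in the frame of new_rack between -0.05 and -0.02 m) or (y of rest_orange_driver in the frame of old_rack between -0.055 and -0.015 m and y of orange_driver in the frame of new_rack between 0.02 and 0.05 m) or (y of rest_orange_driver in the frame of old_rack between -0.125 and -0.085 m and y of orange_driver in the frame of new_rack between 0.09 and 0.12 m))); the robot touches nothing.
It fails at once if the yellow tape measure is shifted by more than 25 mm (distance of tape_measure from where it was at the start of the episode above 0.025 m).
It fails at once if the cork block is shifted by more than 25 mm (distance of cork_block from where it was at the start of the episode above 0.025 m).
It also fails if it takes over 122 s, if anything falls off the work surface, if the arm or the gripper's body presses on something with over 40 N, if the wrist force passes 120 N, or if a joint passes its speed limit or range.

## Working session

There is one attempt and no reset: what is moved stays moved. The work goes in short steps, Python scripts to look and compute and a tool call to move; the robot and the scene stay as the last step left them, time stands still between calls to the robot, and variables do not carry over. Pictures are saved under pics/ and viewed, at most 14 in all, crops included, and the job is handed in when it is done.

Besides the shell and the picture viewer there is one more tool, called after "Call:" as name(argument=value, ...) on one line, values as JSON. play_rows: Moves the arm, as the interface text tells. Its arguments: {"type":"object","properties":{"motion":{"type":"array","items":{"type":"array","items":{"type":"number"}}},"grip_force":{"type":"number"}},"required":["motion"]}

```bash
mkdir -p pics
cat > h.py <<'E'
import numpy as np, cv2
from rig import monitor, eyes, job
from scipy.spatial.transform import Rotation as R
def cam(n):
    s=monitor.sense(); im=eyes.camera(n); i=eyes.camera_info(n)
    if n=="wrist":
        T=np.eye(4); T[:3,:3]=R.from_quat(s["eef_rot"]).as_matrix(); T[:3,3]=s["ee_pos"]
        T=T@np.array(i["hand_eye"]); Rc,o=T[:3,:3],T[:3,3]
    else:
        Rw=R.from_rotvec(np.ravel(i["rvec"])).as_matrix(); Rc=Rw.T; o=-Rc@np.ravel(i["tvec"])
    return im,i,Rc,o
def pt(c,uv,z):
    _,i,Rc,o=c; d=Rc@np.array([(uv[0]-i["cx"])/i["fx"],(uv[1]-i["cy"])/i["fy"],1]); return o+d*(z-o[2])/d[2]
E
python3 - <<'E'
from h import *
s=monitor.sense()
for k in s: print(k,np.round(s[k],3))
for n in("top","wrist"):
    c=cam(n); cv2.imwrite(f"pics/{n}0.png",c[0]); print(n,np.round(c[3],3),np.round(c[2],2).tolist(),c[1]["fx"])
E
```

```text
t 0.0
joint_pos [-1.29   0.478  0.022  1.556 -0.011  1.109 -0.083]
dq [-0.001 -0.     0.    -0.001  0.     0.002 -0.001]
joint_efforts [-0.0000e+00 -5.9646e+01  1.6080e+00 -2.8119e+01  1.3000e-02  1.0000e-02
  0.0000e+00]
ee_pos [0.256 0.624 0.206]
eef_rot [ 0.193  0.981 -0.001 -0.   ]
force [ 0.224 -0.003 -0.476]
wrist_torque [-0.05  -0.022  0.005]
grasp_force 0.0
opening 0.085
top [0.479 0.01  1.223] [[0.02, -0.99, 0.11], [-1.0, -0.02, 0.0], [-0.0, -0.11, -0.99]] 481.5641722389171
wrist [0.186 0.652 0.373] [[0.38, 0.89, 0.27], [0.92, -0.36, -0.11], [-0.0, 0.29, -0.96]] 407.34785553875685
```

View pics/top0.png

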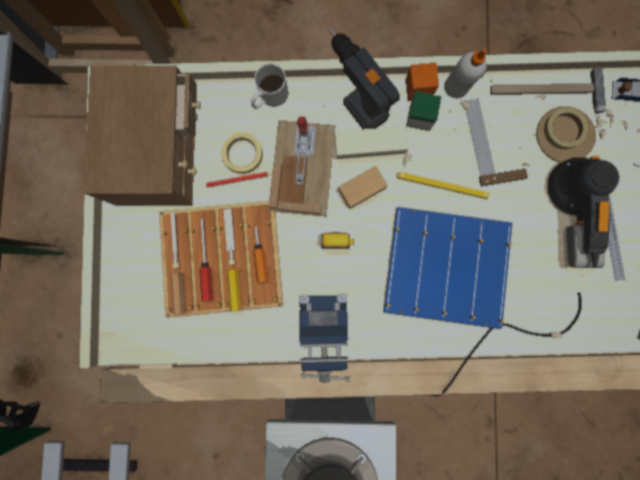

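View pics/wrist0.png

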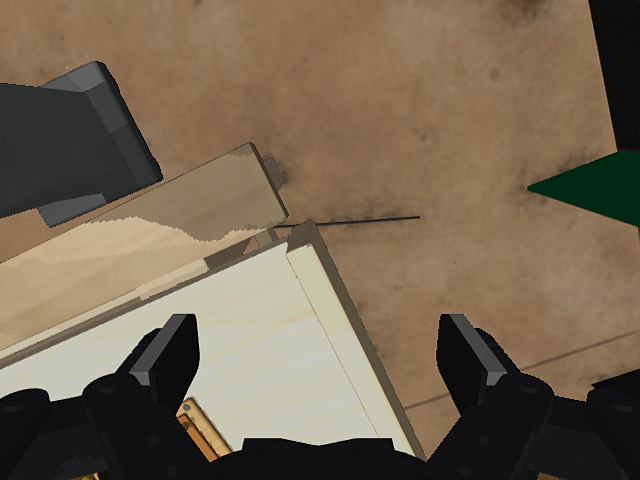

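The top view shows the old rack on the left, around (222,260). The tools from left to right are brown, red, yellow and orange. The blue rack is on the right at (449,268), the tape is at (337,240), the cork at (362,187) and the vice at (324,330). The wrist view is off the bench edge. Next I'll measure the racks and tools.

Run:
```python
from h import *
c=cam("top"); im=c[0]; hsv=cv2.cvtColor(im,cv2.COLOR_BGR2HSV)
m=cv2.inRange(hsv,(100,120,60),(125,255,255)); m[:,:380]=0;m[:,520:]=0
m=cv2.morphologyEx(m,cv2.MORPH_CLOSE,np.ones((7,7)))
k=max(cv2.findContours(m,0,2)[0],key=cv2.contourArea)
b=cv2.boxPoints(cv2.minAreaRect(k)); P=np.array([pt(c,p,.014) for p in b]); print(b.round(1).tolist(),P.round(4).tolist(),P.mean(0))
r=im[195:325,150:295]; cv2.imwrite("pics/crop.png",cv2.resize(r,None,fx=4.5,fy=4.5,interpolation=cv2.INTER_CUBIC))
for n,p in dict(tl=(162,212),tr=(275,203),br=(283,306),bl=(168,316),tape=(337,240)).items(): print(n,pt(c,p,.008).round(3))
for p in [(170,250),(181,290),(200,230),(206,285),(235,290),(262,262),(212,300)]: print(p,hsv[p[1],p[0]])
```

```text
[[383.0, 312.6000061035156], [397.1000061035156, 207.60000610351562], [514.7000122070312, 223.39999389648438], [500.5, 328.3999938964844]] [[0.4201, -0.1276, 0.014], [0.6844, -0.1621, 0.014], [0.6491, -0.4593, 0.014], [0.3867, -0.418, 0.014]] [ 0.53505966 -0.29173237  0.014     ]
tl [0.664 0.437 0.008]
tr [0.692 0.149 0.008]
br [0.432 0.122 0.008]
bl [0.402 0.408 0.008]
tape [ 0.6   -0.011  0.008]
(170, 250) [ 12 151 150]
(181, 290) [ 15 111 113]
(200, 230) [ 12 117 139]
(206, 285) [  2 187 166]
(235, 290) [ 25 202 169]
(262, 262) [ 13 199 163]
(212, 300) [ 10 156 126]
```

View pics/crop.png

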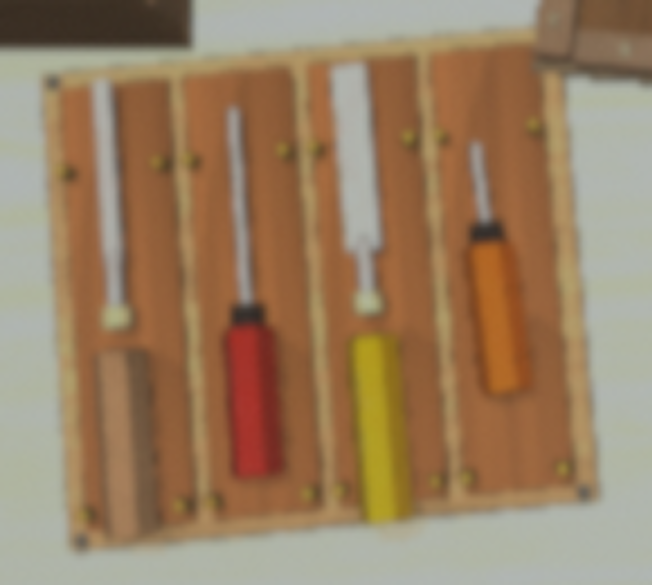

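The crop gives clear tip and butt pixels for all four tools. Brown runs (102,82)-(133,537), red (233,107)-(258,475), yellow (349,64)-(388,520) and orange (475,143)-(508,390).

```bash
cat >> h.py <<'E'
def wrap(a): return (a+np.pi/2)%np.pi-np.pi/2
def mv(x,y,z,yaw):
    """shift (mm) and turn in tool axes to TCP x,y,z, pointing down, closing line perpendicular to yaw"""
    s=monitor.sense(); M=R.from_quat(s["eef_rot"])
    g=R.from_matrix(np.array([[-np.cos(yaw),-np.sin(yaw),0],[-np.sin(yaw),np.cos(yaw),0],[0,0,-1]]).T.T)
    return (M.inv().apply(np.array([x,y,z])-s["ee_pos"])*1000).round(1),(M.inv()*g).as_rotvec().round(3),round(s["t"],2)
E
python3 - <<'E'
from h import *
c=cam("top")
for n,t,b in [("brown",(102,82),(133,537)),("red",(233,107),(258,475)),("yellow",(349,64),(388,520)),("orange",(475,143),(508,390))]:
    T=pt(c,np.array(t)/4.5+(150,195),.024); B=pt(c,np.array(b)/4.5+(150,195),.0265)
    d=(T-B)[:2]; L=np.hypot(*d); u=d/L; m=(T+B)[:2]/2
    print(n,"mid",m.round(4),"L",L.round(3),"yaw",np.arctan2(u[1],u[0]).round(3),"grip",(m-.045*u).round(4))
print(mv(.49,.36,.2,.1))
a=-.129
for y in (.105,.035,-.035,-.105): print(y,(np.array([.535,-.292])+R.from_euler("z",a).apply([-.045,y,0])[:2]).round(4))
E
```

```text
brown mid [0.5329 0.3891] L 0.253 yaw 0.123 grip [0.4883 0.3835]
red mid [0.5439 0.3186] L 0.205 yaw 0.116 grip [0.4992 0.3134]
yellow mid [0.5451 0.2506] L 0.254 yaw 0.126 grip [0.5005 0.2449]
orange mid [0.5594 0.1829] L 0.139 yaw 0.168 grip [0.515  0.1754]
(array([-317. , -155.7,    6.6]), array([-0.001, -0.   , -0.489]), 0.2)
0.105 [ 0.5039 -0.1821]
0.035 [ 0.4949 -0.2515]
-0.035 [ 0.4859 -0.3209]
-0.105 [ 0.4769 -0.3903]
```

Run:
```python
from h import *
print(mv(.488,.383,.12,.123))
```

```text
(array([-306.4, -135.1,   86.6]), array([-0.001, -0.   , -0.512]), 0.2)
```

Call:
play_rows(motion=[[-40,-17,0,0,0,-0.1,0.6],[-80,-35,0,0,0,-0.2,0.6],[-120,-52,0,0,0,-0.3,0.6],[-155,-70,0,0,0,-0.4,0.6],[-195,-86,0,0,0,-0.51,0.6],[-232,-103,10,0,0,-0.51,0.6],[-270,-119,30,0,0,-0.51,0.6],[-306,-135,60,0,0,-0.51,0.6],[-306,-135,87,0,0,-0.51,0.6],[-306,-135,87,0,0,-0.51,0.6],[-306,-135,87,0,0,-0.51,0.6],[-306,-135,87,0,0,-0.51,0.6]])

```text
t: 1.2
ee_pos: [0.4874, 0.3854, 0.1209]
eef_rot: [-0.061, 0.998, 0.001, 0.0]
force: [0.1, 0.4, 0.2]
opening: 0.0512
grasp_force: 0.0
```

Run:
```python
from h import *
s=monitor.sense(); print(s["t"],s["ee_pos"],s["opening"],np.round(s["joint_pos"],2))
c=cam("wrist"); im=c[0]; M=c[2]; i=c[1]
for P,col in (((.4883,.3835,.0265),(0,255,0)),((.5329,.3891,.0265),(255,0,255))):
    q=M.T@(np.array(P)-c[3]); cv2.circle(im,(int(q[0]/q[2]*i["fx"]+i["cx"]),int(q[1]/q[2]*i["fy"]+i["cy"])),5,col,2)
cv2.imwrite("pics/w1.png",im); print(mv(.488,.383,.016,.123))
```

```text
1.2 [0.48738115 0.38544341 0.12090582] 0.05122625056377163 [-0.77  0.48 -0.    1.77  0.    0.89  0.92]
(array([  0. ,  -3.6, 105.6]), array([0.003, 0.002, 0.001]), 1.25)
```

View pics/w1.png

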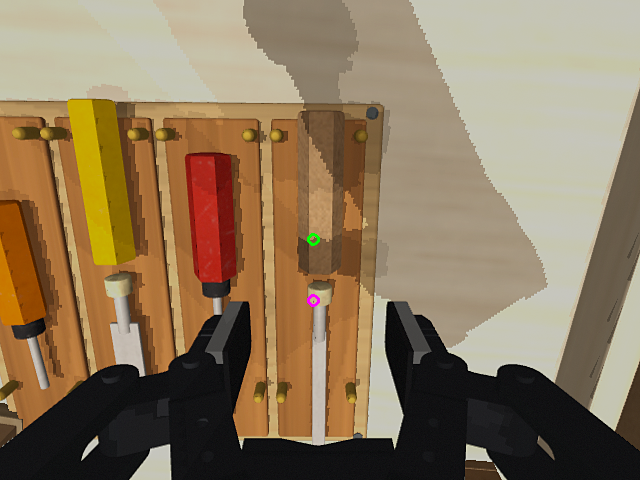

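The marker is about 4 mm right of the brown handle's centre line (320,240), in the world −y direction. The fingers are nearly centred, so I'll go straight down.

Call:
play_rows(motion=[[0,1,30,0,0,0,0.6],[0,1,60,0,0,0,0.6],[0,1,85,0,0,0,0.6],[0,1,98,0,0,0,0.6],[0,1,105,0,0,0,0.6],[0,1,105,0,0,0,0.6],[0,1,105,0,0,0,0.6],[0,1,105,0,0,0,0.2],[0,1,105,0,0,0,0.1],[0,1,105,0,0,0,0.1],[0,1,105,0,0,0,0.1],[0,1,105,0,0,0,0.1],[0,1,105,0,0,0,0.1]], grip_force=50)

```text
t: 2.33
ee_pos: [0.4878, 0.3848, 0.0153]
eef_rot: [-0.061, 0.998, 0.0, 0.0]
force: [0.0, -0.3, 2.8]
opening: 0.0085
grasp_force: 1.1
```

Call:
play_rows(motion=[[0,0,-10,0,0,0,0.1],[0,0,-30,0,0,0,0.1],[0,0,-60,0,0,0,0.1],[0,0,-95,0,0,0,0.1],[0,0,-130,0,0,0,0.1],[0,0,-165,0,0,0,0.1],[0,0,-195,0,0,0,0.1],[0,0,-205,0,0,0,0.1],[0,0,-205,0,0,0,0.1],[0,0,-205,0,0,0,0.1]])

```text
t: 3.17
ee_pos: [0.4876, 0.3845, 0.22]
eef_rot: [-0.061, 0.998, 0.0, 0.0]
force: [0.3, -0.6, -0.9]
opening: 0.0085
grasp_force: 0.0
```

Run:
```python
from h import *
s=monitor.sense(); print(s["t"],s["ee_pos"],s["opening"],s["grasp_force"])
c=cam("wrist"); cv2.imwrite("pics/w2.png",c[0]); print(mv(.477,-.390,.22,-.129))
```

```text
3.1667 [0.48755721 0.38450008 0.22001381] 0.008486408786305544 0.0
(array([ 1.035e+02, -7.671e+02, -2.000e-01]), array([-0.001, -0.002,  0.25 ]), 3.22)
```

View pics/w2.png

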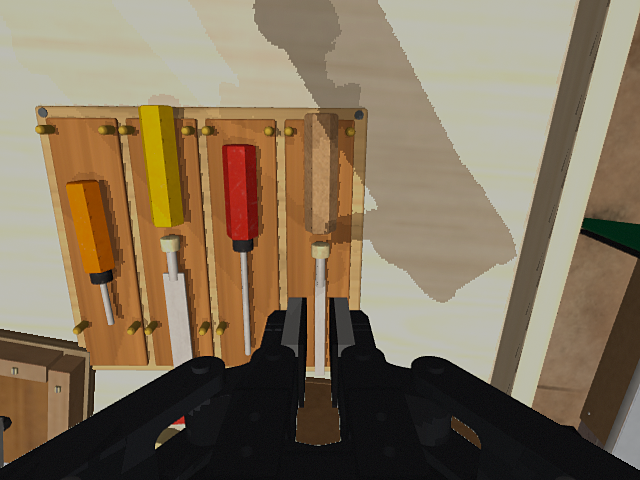

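The grasp missed: the opening went right down to the commanded 8.5 mm, and brown still lies on its rest at (320,175). I'll check whether it moved and where the TCP projects.

Run:
```python
from h import *
c=cam("wrist"); i=c[1]; s=monitor.sense()
q=c[2].T@(s["ee_pos"]-c[3]); print("tcp px",q[0]/q[2]*i["fx"]+i["cx"],q[1]/q[2]*i["fy"]+i["cy"],q)
print(np.round(i["hand_eye"],3), i["cx"],i["cy"])
for p in [(320,115),(320,233),(320,245),(320,258),(320,375)]: print(p,pt(c,p,.0265).round(4))
t=cam("top"); r=t[0][195:325,150:295]; cv2.imwrite("pics/crop2.png",cv2.resize(r,None,fx=4.5,fy=4.5,interpolation=cv2.INTER_CUBIC))
sd=cam("side"); cv2.imwrite("pics/side.png",sd[0])
```

```text
tcp px 316.0550228456862 295.7404446018447 [-0.00068454  0.02339977  0.18172023]
[[-0.002 -0.958 -0.288  0.075]
 [ 1.    -0.002  0.001  0.   ]
 [-0.002 -0.288  0.958 -0.167]
 [ 0.     0.     0.     1.   ]] 317.5894998498336 243.28702043909678
(320, 115) [0.4073 0.3771 0.0265]
(320, 233) [0.5093 0.3896 0.0265]
(320, 245) [0.5206 0.391  0.0265]
(320, 258) [0.5332 0.3925 0.0265]
(320, 375) [0.658  0.4077 0.0265]
```

View pics/crop2.png

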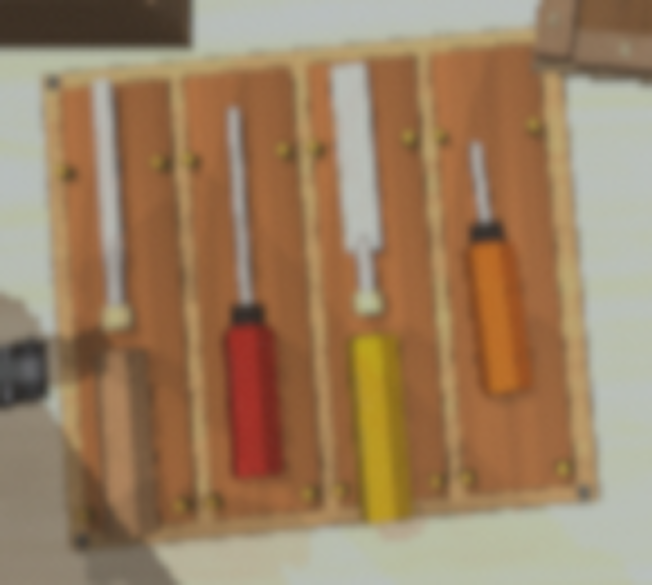

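View pics/side.png

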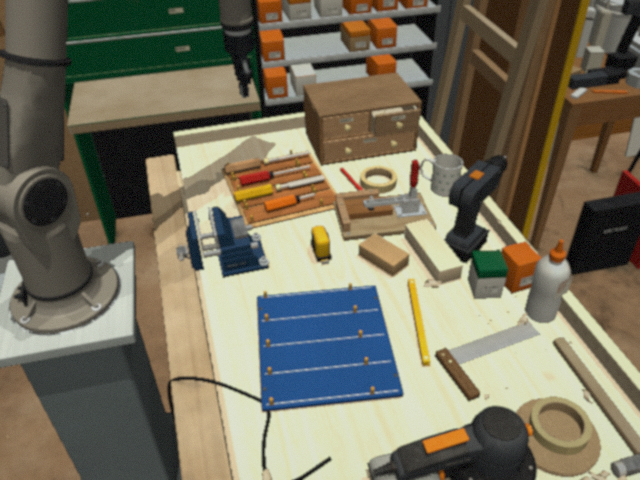

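Run:
```python
from h import *
s=monitor.sense()
for n in("top","side"):
    c=cam(n); i=c[1]
    for P in (s["ee_pos"],s["ee_pos"]+[0,0,.15],[.256,.624,.206],[.488,.385,.03],[0,0,0],[.535,-.292,.014]):
        q=c[2].T@(np.array(P)-c[3]); print(n,np.round(P,3),round(q[0]/q[2]*i["fx"]+i["cx"]),round(q[1]/q[2]*i["fy"]+i["cy"]))
```

```text
top [0.487 0.384 0.218] 148 281
top [0.487 0.384 0.368] 117 279
top [0.256 0.624 0.206] 27 391
top [0.488 0.385 0.03 ] 176 281
top [0 0 0] 329 487
top [ 0.535 -0.292  0.014] 449 267
side [0.487 0.384 0.218] 245 104
side [0.487 0.384 0.368] 239 50
side [0.256 0.624 0.206] 155 80
side [0.488 0.385 0.03 ] 252 163
side [0 0 0] 65 294
side [ 0.535 -0.292  0.014] 323 341
```

Run:
```python
from h import *
c=cam("top"); cv2.imwrite("pics/top3.png",c[0])
```

```text
(no output)
```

View pics/top3.png

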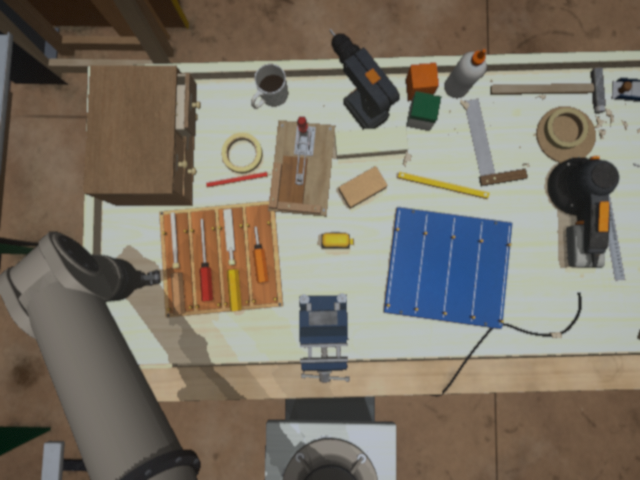

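The racks and tools haven't moved and the calibration is consistent: the fingertips are where they project to. I'll go down again and look while the gripper is at the handle.

Call:
play_rows(motion=[[0,1,-5,0,0,0,0.6],[0,1,0,0,0,0,0.6],[0,1,0,0,0,0,0.6],[0,1,30,0,0,0,0.6],[0,1,65,0,0,0,0.6],[0,1,100,0,0,0,0.6],[0,1,135,0,0,0,0.6],[0,1,165,0,0,0,0.6],[0,1,190,0,0,0,0.6],[0,1,203,0,0,0,0.6],[0,1,203,0,0,0,0.6],[0,1,203,0,0,0,0.6]])

```text
t: 4.52
ee_pos: [0.4877, 0.3858, 0.0172]
eef_rot: [-0.061, 0.998, -0.0, -0.0]
force: [0.5, 0.3, 0.6]
opening: 0.0515
grasp_force: 0.0
```

Run:
```python
from h import *
print(monitor.sense()["ee_pos"])
c=cam("wrist")[0]; d=cam("side")[0][80:240,180:340]
cv2.imwrite("pics/w3.png",np.hstack([cv2.resize(c,(448,336)),cv2.resize(d,(336,336))]))
```

```text
[0.48771487 0.38578927 0.01715412]
```

View pics/w3.png

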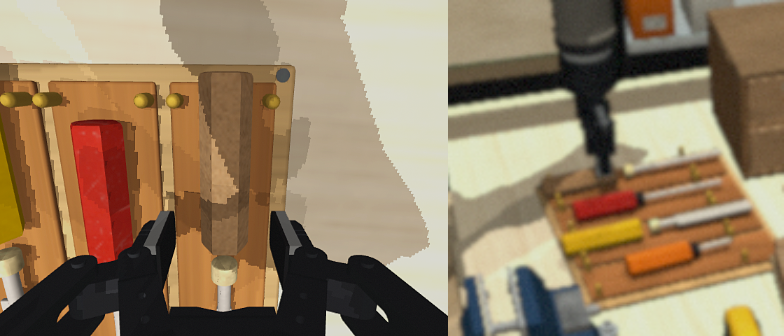

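The open fingers straddle the front part of the brown handle, with its end near row 250 and the pads at rows 215–250. I'll shift 10 mm towards the butt and close gradually.

Call:
play_rows(motion=[[5,0,0,0,0,0,0.6],[10,0,0,0,0,0,0.6],[10,0,0,0,0,0,0.5],[10,0,0,0,0,0,0.4],[10,0,0,0,0,0,0.3],[10,0,0,0,0,0,0.3]], grip_force=40)

```text
t: 5.12
ee_pos: [0.4779, 0.3846, 0.0172]
eef_rot: [-0.061, 0.998, 0.0, 0.0]
force: [-0.1, -0.3, 0.6]
opening: 0.0256
grasp_force: 0.0
```

Call:
play_rows(motion=[[0,0,0,0,0,0,0.2],[0,0,0,0,0,0,0.2],[0,0,0,0,0,0,0.2],[0,0,0,0,0,0,0.2]])

```text
t: 5.45
ee_pos: [0.4777, 0.3845, 0.0169]
eef_rot: [-0.061, 0.998, -0.0, -0.0]
force: [0.2, -0.5, -0.1]
opening: 0.0172
grasp_force: 0.0
```

Run:
```python
from h import *
c=cam("wrist")[0]; d=cam("side")[0][80:240,180:340]
cv2.imwrite("pics/w4.png",np.hstack([cv2.resize(c,(448,336)),cv2.resize(d,(336,336))]))
```

```text
(no output)
```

View pics/w4.png

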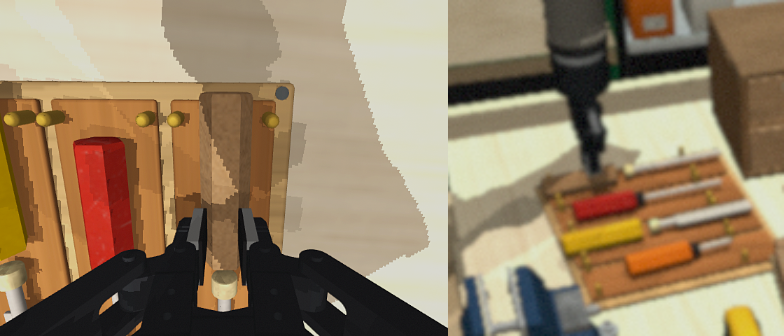

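The fingers are closing above the handle: the gap is narrower than the handle yet there is no force. So the tips sit about 20 mm higher than the reported TCP suggests. I'll reopen and go lower in small steps, watching the force.

Call:
play_rows(motion=[[0,0,-5,0,0,0,0.6],[0,0,-5,0,0,0,0.6],[0,0,-5,0,0,0,0.6],[0,0,-5,0,0,0,0.6],[0,0,4,0,0,0,0.6],[0,0,8,0,0,0,0.6],[0,0,10,0,0,0,0.6],[0,0,10,0,0,0,0.6]])

```text
t: 6.22
ee_pos: [0.477, 0.3839, 0.0059]
eef_rot: [-0.061, 0.998, -0.001, -0.001]
force: [-0.1, -0.4, 0.7]
opening: 0.051
grasp_force: 0.0
```

Call:
play_rows(motion=[[0,0,2,0,0,0,0.6],[0,0,4,0,0,0,0.6],[0,0,4,0,0,0,0.6]])

```text
t: 6.47
ee_pos: [0.4775, 0.3844, 0.0026]
eef_rot: [-0.061, 0.998, -0.0, -0.0]
force: [-0.4, 0.0, 0.0]
opening: 0.051
grasp_force: 0.0
```

Call:
play_rows(motion=[[0,0,1,0,0,0,0.6],[0,0,2,0,0,0,0.6],[0,0,2,0,0,0,0.6]])

```text
t: 6.72
ee_pos: [0.4776, 0.3844, 0.0009]
eef_rot: [-0.061, 0.998, -0.0, -0.0]
force: [0.2, -0.1, -0.4]
opening: 0.0512
grasp_force: 0.0
```

Run:
```python
from h import *
s=monitor.sense(); print(s["ee_pos"],s["force"],s["opening"])
c=cam("wrist")[0]; d=cam("side")[0][80:240,180:340]
cv2.imwrite("pics/w5.png",np.hstack([cv2.resize(c,(448,336)),cv2.resize(d,(336,336))]))
```

```text
[0.47764048 0.38442905 0.00088284] [ 0.17226536 -0.07837274 -0.39724707] 0.05120214072740762
```

View pics/w5.png

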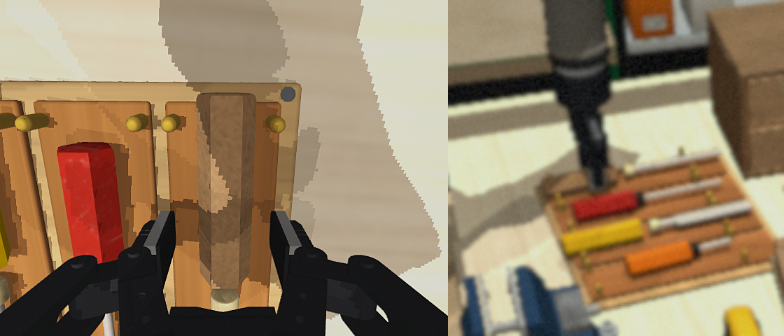

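Call:
play_rows(motion=[[0,0,2,0,0,0,0.6],[0,0,4,0,0,0,0.6],[0,0,4,0,0,0,0.6]])

```text
t: 7.07
ee_pos: [0.4774, 0.3843, -0.0035]
eef_rot: [-0.061, 0.998, -0.0, -0.0]
force: [-0.5, -0.1, -0.6]
opening: 0.0514
grasp_force: 0.0
```

Call:
play_rows(motion=[[0,0,1,0,0,0,0.6],[0,0,2,0,0,0,0.6],[0,0,2,0,0,0,0.6]])

```text
t: 7.32
ee_pos: [0.4776, 0.3844, -0.0052]
eef_rot: [-0.061, 0.998, -0.0, -0.0]
force: [-0.5, -0.4, -0.1]
opening: 0.0516
grasp_force: 0.0
```

Call:
play_rows(motion=[[0,0,1,0,0,0,0.6],[0,0,2,0,0,0,0.6],[0,0,2,0,0,0,0.6]])

```text
t: 7.57
ee_pos: [0.4776, 0.3844, -0.0072]
eef_rot: [-0.061, 0.998, -0.0, -0.0]
force: [0.4, 0.1, -0.1]
opening: 0.051
grasp_force: 0.0
```

Call:
play_rows(motion=[[0,0,0,0,0,0,0.4],[0,0,0,0,0,0,0.3],[0,0,0,0,0,0,0.2],[0,0,0,0,0,0,0.1],[0,0,0,0,0,0,0.1],[0,0,0,0,0,0,0.1]], grip_force=50)

```text
t: 8.07
ee_pos: [0.4778, 0.3847, -0.0066]
eef_rot: [-0.061, 0.998, 0.0, 0.0]
force: [-0.5, -1.2, 6.8]
opening: 0.0262
grasp_force: 49.1
```

Gripped: opening 26 mm at 49 N. Lifting and carrying it over.

Call:
play_rows(motion=[[0,0,-10,0,0,0,0.1],[0,0,-30,0,0,0,0.1],[0,0,-60,0,0,0,0.1],[0,0,-95,0,0,0,0.1],[0,0,-130,0,0,0,0.1],[0,0,-165,0,0,0,0.1],[0,0,-200,0,0,0,0.1],[0,0,-220,0,0,0,0.1],[0,0,-227,0,0,0,0.1],[0,0,-227,0,0,0,0.1]])

```text
t: 8.9
ee_pos: [0.4783, 0.3849, 0.2218]
eef_rot: [-0.06, 0.998, 0.001, 0.001]
force: [0.0, 0.1, -2.9]
opening: 0.0264
grasp_force: 49.7
```

Call:
play_rows(motion=[[3,-20,0,0,0,0,0.1],[8,-55,0,0,0,0,0.1],[13,-95,0,0,0,0,0.1],[18,-135,0,0,0,0.02,0.1],[24,-175,0,0,0,0.04,0.1],[30,-215,0,0,0,0.06,0.1],[35,-255,0,0,0,0.08,0.1],[40,-295,0,0,0,0.1,0.1],[46,-335,0,0,0,0.12,0.1],[52,-375,0,0,0,0.14,0.1],[57,-415,0,0,0,0.16,0.1],[62,-455,0,0,0,0.18,0.1],[68,-495,0,0,0,0.2,0.1],[73,-535,0,0,0,0.22,0.1],[79,-575,0,0,0,0.24,0.1],[85,-615,0,0,0,0.25,0.1],[90,-655,0,0,0,0.25,0.1],[96,-695,0,0,0,0.25,0.1],[100,-730,0,0,0,0.25,0.1],[103,-750,0,0,0,0.25,0.1]])

```text
t: 10.57
ee_pos: [0.4633, -0.3765, 0.2174]
eef_rot: [0.067, 0.998, -0.001, -0.002]
force: [0.0, 1.3, -1.5]
opening: 0.0263
grasp_force: 49.7
```

Call:
play_rows(motion=[[0,0,0,0,0,0,0.1],[0,0,0,0,0,0,0.1]])

```text
t: 10.73
ee_pos: [0.4642, -0.373, 0.2174]
eef_rot: [0.066, 0.998, 0.001, -0.002]
force: [0.4, 0.8, -1.3]
opening: 0.0264
grasp_force: 49.7
```

Run:
```python
from h import *
s=monitor.sense(); print(s["t"],s["ee_pos"],s["opening"],s["grasp_force"],np.round(s["joint_pos"],2)); print(mv(.466,-.389,.05,-.129))
```

```text
10.7333 [ 0.46415793 -0.37298766  0.21737738] 0.026431713586745523 49.706991612911224 [ 0.21  0.36  0.47  1.76 -0.18  1.07  2.18]
(array([ -4.7, -15.8, 167.3]), array([ 0.001, -0.005, -0.003]), 10.73)
```

Call:
play_rows(motion=[[-2,-8,10,0,0,0,0.1],[-5,-16,40,0,0,0,0.1],[-5,-16,75,0,0,0,0.1],[-5,-16,110,0,0,0,0.1],[-5,-16,145,0,0,0,0.1],[-5,-16,175,0,0,0,0.1],[-5,-16,198,0,0,0,0.1],[-5,-16,212,0,0,0,0.1],[-5,-16,218,0,0,0,0.1],[-5,-16,218,0,0,0,0.1],[-5,-16,218,0,0,0,0.1]])

```text
t: 11.65
ee_pos: [0.4696, -0.3891, 0.0026]
eef_rot: [0.064, 0.998, -0.0, 0.0]
force: [0.3, -0.6, -0.7]
opening: 0.0264
grasp_force: 49.7
```

Call:
play_rows(motion=[[0,0,1,0,0,0,0.1],[0,0,3,0,0,0,0.1],[0,0,3,0,0,0,0.1]])

```text
t: 11.9
ee_pos: [0.4696, -0.3893, -0.0002]
eef_rot: [0.064, 0.998, -0.0, 0.001]
force: [0.3, 0.0, -1.1]
opening: 0.026
grasp_force: 49.7
```

Call:
play_rows(motion=[[3,0,1,0,0,0,0.1],[3,0,3,0,0,0,0.1],[3,0,3,0,0,0,0.1]])

```text
t: 12.15
ee_pos: [0.4656, -0.3885, -0.0042]
eef_rot: [0.064, 0.998, 0.0, -0.0]
force: [-0.1, 0.5, -1.5]
opening: 0.0264
grasp_force: 49.7
```

Call:
play_rows(motion=[[0,0,1,0,0,0,0.1],[0,0,2,0,0,0,0.1],[0,0,2,0,0,0,0.1]])

```text
t: 12.4
ee_pos: [0.466, -0.3885, -0.0062]
eef_rot: [0.064, 0.998, 0.0, -0.0]
force: [-0.2, -0.6, -1.8]
opening: 0.0263
grasp_force: 49.7
```

Call:
play_rows(motion=[[0,0,1,0,0,0,0.1],[0,0,2,0,0,0,0.1],[0,0,2,0,0,0,0.1]])

```text
t: 12.65
ee_pos: [0.4661, -0.3886, -0.0067]
eef_rot: [0.065, 0.998, 0.0, 0.0]
force: [-3.7, 4.0, 12.3]
opening: 0.0261
grasp_force: 50.9
```

Call:
play_rows(motion=[[0,0,0,0,0,0,0.35],[0,0,0,0,0,0,0.5],[0,0,0,0,0,0,0.6],[0,0,0,0,0,0,0.6],[0,0,-20,0,0,0,0.6],[0,0,-55,0,0,0,0.6],[0,0,-95,0,0,0,0.6],[0,0,-135,0,0,0,0.6],[0,0,-175,0,0,0,0.6],[0,0,-205,0,0,0,0.6],[0,0,-205,0,0,0,0.6]])

```text
t: 13.57
ee_pos: [0.4689, -0.3915, 0.204]
eef_rot: [0.065, 0.998, -0.003, 0.005]
force: [0.7, -0.9, -1.2]
opening: 0.0511
grasp_force: 0.0
```

Run:
```python
from h import *
s=monitor.sense(); print(s["t"],s["ee_pos"])
print(mv(.490,.3125,.2,.116))
c=cam("wrist"); cv2.imwrite("pics/w6.png",c[0])
```

```text
13.5667 [ 0.46894309 -0.3915369   0.204019  ]
(array([ 70. , 700.9,  -0. ]), array([-0.006,  0.01 , -0.245]), 13.57)
```

View pics/w6.png

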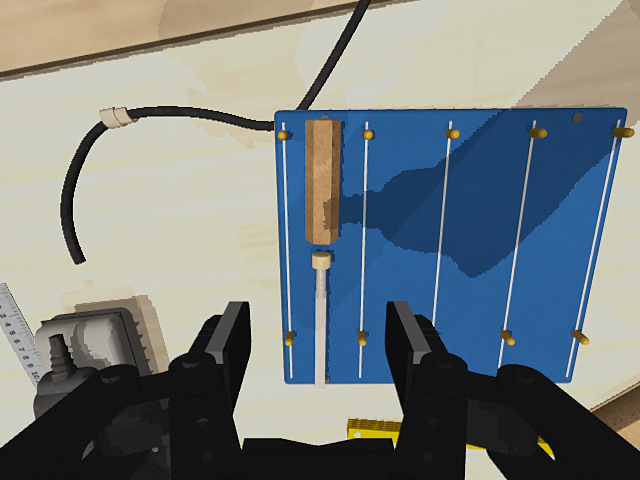

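Brown lies flat and well centred in the rightmost lane, about (321,250). The reported z for floor contact is about −6.7 mm on this side too. Next is red.

Call:
play_rows(motion=[[2,20,0,0,0,0,0.6],[6,60,0,0,0,-0.02,0.6],[10,100,0,0,0,-0.04,0.6],[14,140,0,0,0,-0.06,0.6],[18,180,0,0,0,-0.08,0.6],[22,220,0,0,0,-0.1,0.6],[26,260,0,0,0,-0.12,0.6],[30,300,0,0,0,-0.14,0.6],[34,340,0,0,0,-0.16,0.6],[38,380,0,0,0,-0.18,0.6],[42,420,0,0,0,-0.2,0.6],[46,460,0,0,0,-0.22,0.6],[50,500,0,0,0,-0.245,0.6],[54,540,0,0,0,-0.245,0.6],[58,580,0,0,0,-0.245,0.6],[62,620,0,0,0,-0.245,0.6],[66,660,0,0,0,-0.245,0.6],[69,690,0,0,0,-0.245,0.6],[70,701,0,0,0,-0.245,0.6],[70,701,0,0,0,-0.245,0.6]])

```text
t: 15.28
ee_pos: [0.485, 0.319, 0.1953]
eef_rot: [-0.061, 0.998, 0.0, -0.001]
force: [0.2, -1.4, 0.1]
opening: 0.0511
grasp_force: 0.0
```

Run:
```python
from h import *
s=monitor.sense(); print(s["t"],s["ee_pos"]); print(mv(.492,.3125,-.005,.116))
c=cam("wrist"); h=cv2.cvtColor(c[0],cv2.COLOR_BGR2HSV)
m=cv2.inRange(h,(0,170,60),(5,255,255))|cv2.inRange(h,(172,170,60),(180,255,255)); m[320:]=0
k=max(cv2.findContours(m,0,2)[0],key=cv2.contourArea); b=cv2.boxPoints(cv2.minAreaRect(k))
C=c[3].copy(); C[2]+=.02; c=(c[0],c[1],c[2],C)
P=np.array([pt(c,p,.03)[:2] for p in b]); print(P.round(4).tolist(),P.mean(0),"pred handle mid",np.array([.5439,.3186])-.061*np.array([np.cos(.116),np.sin(.116)]))
```

```text
15.2833 [0.48501647 0.31903667 0.19534649]
(array([ -6.6,  -7.4, 200.3]), array([ 0.   , -0.002,  0.006]), 15.28)
[[0.4431, 0.2964], [0.4397, 0.3251], [0.5296, 0.3368], [0.5333, 0.3059]] [0.48643923 0.31606229] pred handle mid [0.48330995 0.31153986]
```

Call:
play_rows(motion=[[-4,-3,20,0,0,0,0.6],[-7,-5,55,0,0,0,0.6],[-7,-5,90,0,0,0,0.6],[-7,-5,125,0,0,0,0.6],[-7,-5,155,0,0,0,0.6],[-7,-5,180,0,0,0,0.6],[-7,-5,194,0,0,0,0.6],[-7,-5,200,0,0,0,0.6],[-7,-5,200,0,0,0,0.6],[-7,-5,200,0,0,0,0.6]])

```text
t: 16.17
ee_pos: [0.4948, 0.3101, -0.0025]
eef_rot: [-0.057, 0.998, -0.0, 0.0]
force: [-0.4, -0.2, 0.5]
opening: 0.0513
grasp_force: 0.0
```

Call:
play_rows(motion=[[0,0,0,0,0,0,0.4],[0,0,0,0,0,0,0.3],[0,0,0,0,0,0,0.2],[0,0,0,0,0,0,0.1],[0,0,0,0,0,0,0.1],[0,0,0,0,0,0,0.1]])

```text
t: 16.67
ee_pos: [0.4953, 0.312, -0.0011]
eef_rot: [-0.058, 0.998, 0.001, 0.001]
force: [-0.1, -1.5, 6.4]
opening: 0.026
grasp_force: 48.7
```

Call:
play_rows(motion=[[0,0,-10,0,0,0,0.1],[0,0,-30,0,0,0,0.1],[0,0,-60,0,0,0,0.1],[0,0,-95,0,0,0,0.1],[0,0,-130,0,0,0,0.1],[0,0,-165,0,0,0,0.1],[0,0,-200,0,0,0,0.1],[0,0,-220,0,0,0,0.1],[0,0,-225,0,0,0,0.1],[0,0,-225,0,0,0,0.1]])

```text
t: 17.5
ee_pos: [0.495, 0.312, 0.2246]
eef_rot: [-0.058, 0.998, 0.001, 0.002]
force: [1.1, -0.8, -1.2]
opening: 0.0261
grasp_force: 49.5
```

Run:
```python
from h import *
s=monitor.sense(); print(s["t"],s["ee_pos"],s["grasp_force"]); print(mv(.482,-.3204,.22,-.129))
```

```text
17.5 [0.49499796 0.31196683 0.22459902] 49.51139509677887
(array([  86.2, -626.6,    2.7]), array([0.003, 0.003, 0.245]), 17.5)
```

Call:
play_rows(motion=[[3,-20,0,0,0,0,0.1],[8,-55,0,0,0,0,0.1],[13,-95,0,0,0,0,0.1],[18,-135,0,0,0,0.02,0.1],[24,-175,0,0,0,0.04,0.1],[30,-215,0,0,0,0.06,0.1],[35,-255,0,0,0,0.08,0.1],[40,-295,0,0,0,0.1,0.1],[46,-335,0,0,0,0.13,0.1],[52,-375,0,0,0,0.16,0.1],[57,-415,0,0,0,0.19,0.1],[62,-455,0,0,0,0.22,0.1],[68,-495,0,0,0,0.245,0.1],[73,-535,0,0,0,0.245,0.1],[79,-570,0,0,0,0.245,0.1],[83,-600,0,0,0,0.245,0.1],[85,-620,0,0,0,0.245,0.1],[86,-626,0,0,0,0.245,0.1],[86,-626,0,0,0,0.245,0.1],[86,-626,0,0,0,0.245,0.1]])

```text
t: 19.17
ee_pos: [0.4809, -0.3189, 0.2207]
eef_rot: [0.064, 0.998, 0.001, -0.001]
force: [0.3, 0.3, -0.4]
opening: 0.0259
grasp_force: 49.5
```

Call:
play_rows(motion=[[0,0,0,0,0,0,0.1]])

```text
t: 19.25
ee_pos: [0.4815, -0.3181, 0.2212]
eef_rot: [0.063, 0.998, 0.001, -0.001]
force: [0.4, 0.6, -0.4]
opening: 0.0258
grasp_force: 49.5
```

Run:
```python
from h import *
s=monitor.sense(); print(s["t"],s["ee_pos"],s["grasp_force"]); print(mv(.482,-.3204,.004,-.129))
```

```text
19.25 [ 0.48147318 -0.31810277  0.22117367] 49.50792521238327
(array([ -1.1,  -2.5, 217.2]), array([ 0.002, -0.001,  0.002]), 19.25)
```

Call:
play_rows(motion=[[0,-2,10,0,0,0,0.1],[-1,-2,40,0,0,0,0.1],[-1,-2,75,0,0,0,0.1],[-1,-2,110,0,0,0,0.1],[-1,-2,145,0,0,0,0.1],[-1,-2,175,0,0,0,0.1],[-1,-2,198,0,0,0,0.1],[-1,-2,212,0,0,0,0.1],[-1,-2,217,0,0,0,0.1],[-1,-2,217,0,0,0,0.1],[-1,-2,217,0,0,0,0.1]])

```text
t: 20.17
ee_pos: [0.4825, -0.3221, 0.0053]
eef_rot: [0.064, 0.998, -0.0, 0.0]
force: [-0.5, 0.5, 0.3]
opening: 0.0261
grasp_force: 49.5
```

Call:
play_rows(motion=[[0,0,1,0,0,0,0.1],[0,0,3,0,0,0,0.1],[0,0,3,0,0,0,0.1]])

```text
t: 20.42
ee_pos: [0.4826, -0.3225, 0.0026]
eef_rot: [0.064, 0.998, -0.0, 0.001]
force: [-0.2, -0.8, 0.2]
opening: 0.0261
grasp_force: 49.5
```

Call:
play_rows(motion=[[0,0,1,0,0,0,0.1],[0,0,2,0,0,0,0.1],[0,0,2,0,0,0,0.1]])

```text
t: 20.67
ee_pos: [0.4821, -0.3224, 0.0]
eef_rot: [0.064, 0.998, 0.0, 0.0]
force: [0.2, 0.3, -1.8]
opening: 0.0258
grasp_force: 49.5
```

Call:
play_rows(motion=[[0,1,1,0,0,0,0.1],[0,2,2,0,0,0,0.1],[0,2,2,0,0,0,0.1]])

```text
t: 20.92
ee_pos: [0.4823, -0.3215, -0.0011]
eef_rot: [0.065, 0.998, -0.001, 0.0]
force: [-2.1, -1.2, 7.0]
opening: 0.0261
grasp_force: 50.2
```

Call:
play_rows(motion=[[0,0,1,0,0,0,0.1],[0,0,1,0,0,0,0.1]])

```text
t: 21.08
ee_pos: [0.4823, -0.3215, -0.0012]
eef_rot: [0.065, 0.998, -0.0, 0.0]
force: [-4.1, 1.7, 17.0]
opening: 0.0256
grasp_force: 51.0
```

Call:
play_rows(motion=[[0,0,0,0,0,0,0.35],[0,0,0,0,0,0,0.5],[0,0,0,0,0,0,0.6],[0,0,0,0,0,0,0.6],[0,0,-20,0,0,0,0.6],[0,0,-55,0,0,0,0.6],[0,0,-95,0,0,0,0.6],[0,0,-135,0,0,0,0.6],[0,0,-175,0,0,0,0.6],[0,0,-205,0,0,0,0.6],[0,0,-205,0,0,0,0.6]])

```text
t: 22.0
ee_pos: [0.4855, -0.3228, 0.2086]
eef_rot: [0.065, 0.998, -0.002, 0.005]
force: [0.3, -1.3, 0.1]
opening: 0.0512
grasp_force: 0.0
```

Run:
```python
from h import *
s=monitor.sense(); print(s["t"],s["ee_pos"]); print(mv(.4955,.248,.2,.126))
```

```text
22.0 [ 0.48554166 -0.32278366  0.20858765]
(array([ 63.7, 567.3,   6.2]), array([-0.004,  0.01 , -0.255]), 22.0)
```

Call:
play_rows(motion=[[2,20,0,0,0,0,0.6],[7,60,0,0,0,-0.02,0.6],[11,100,0,0,0,-0.04,0.6],[16,140,0,0,0,-0.07,0.6],[20,180,0,0,0,-0.1,0.6],[25,220,0,0,0,-0.13,0.6],[29,260,0,0,0,-0.16,0.6],[34,300,0,0,0,-0.19,0.6],[38,340,0,0,0,-0.22,0.6],[43,380,0,0,0,-0.255,0.6],[47,420,0,0,0,-0.255,0.6],[52,460,0,0,0,-0.255,0.6],[56,500,0,0,0,-0.255,0.6],[60,535,0,0,0,-0.255,0.6],[63,560,0,0,0,-0.255,0.6],[64,567,0,0,0,-0.255,0.6],[64,567,0,0,0,-0.255,0.6],[64,567,0,0,0,-0.255,0.6],[64,567,0,0,0,-0.255,0.6]])

```text
t: 23.58
ee_pos: [0.4919, 0.2479, 0.2016]
eef_rot: [-0.062, 0.998, -0.001, -0.0]
force: [-0.5, -0.6, -0.6]
opening: 0.0514
grasp_force: 0.0
```

Run:
```python
from h import *
s=monitor.sense(); print(s["t"],s["ee_pos"]); print(mv(.4955,.248,-.005,.126))
c=cam("wrist"); h=cv2.cvtColor(c[0],cv2.COLOR_BGR2HSV)
m=cv2.inRange(h,(22,170,60),(34,255,255)); m[320:]=0
k=max(cv2.findContours(m,0,2)[0],key=cv2.contourArea); b=cv2.boxPoints(cv2.minAreaRect(k))
C=c[3].copy(); C[2]+=.02; c=(c[0],c[1],c[2],C)
P=np.array([pt(c,p,.03)[:2] for p in b]); print(P.round(4).tolist(),P.mean(0),"pred handle mid",np.array([.5451,.2545])-.076*np.array([np.cos(.126),np.sin(.126)]))
```

```text
23.5833 [0.49189319 0.2478932  0.20162475]
(array([-3.700e+00, -1.000e-01,  2.066e+02]), array([-0.001, -0.001, -0.002]), 23.58)
[[0.4193, 0.2247], [0.4157, 0.254], [0.5249, 0.2688], [0.5288, 0.2368]] [0.47213436 0.24608105] pred handle mid [0.46970249 0.24494932]
```

Call:
play_rows(motion=[[-2,1,20,0,0,0,0.6],[-4,1,55,0,0,0,0.6],[-4,1,90,0,0,0,0.6],[-4,1,125,0,0,0,0.6],[-4,1,155,0,0,0,0.6],[-4,1,185,0,0,0,0.6],[-4,1,200,0,0,0,0.6],[-4,1,207,0,0,0,0.6],[-4,1,207,0,0,0,0.6],[-4,1,207,0,0,0,0.6]])

```text
t: 24.47
ee_pos: [0.4963, 0.2509, -0.0043]
eef_rot: [-0.062, 0.998, 0.0, 0.0]
force: [0.4, 0.3, -0.2]
opening: 0.0515
grasp_force: 0.0
```

Call:
play_rows(motion=[[0,0,0,0,0,0,0.4],[0,0,0,0,0,0,0.3],[0,0,0,0,0,0,0.2],[0,0,0,0,0,0,0.1],[0,0,0,0,0,0,0.1],[0,0,0,0,0,0,0.1]])

```text
t: 24.97
ee_pos: [0.4968, 0.2519, -0.0031]
eef_rot: [-0.063, 0.998, 0.001, 0.001]
force: [-0.7, -1.0, 7.4]
opening: 0.0261
grasp_force: 48.7
```

Call:
play_rows(motion=[[0,0,-10,0,0,0,0.1],[0,0,-30,0,0,0,0.1],[0,0,-60,0,0,0,0.1],[0,0,-95,0,0,0,0.1],[0,0,-130,0,0,0,0.1],[0,0,-165,0,0,0,0.1],[0,0,-200,0,0,0,0.1],[0,0,-220,0,0,0,0.1],[0,0,-225,0,0,0,0.1],[0,0,-225,0,0,0,0.1]])

```text
t: 25.8
ee_pos: [0.4963, 0.2521, 0.2225]
eef_rot: [-0.063, 0.998, 0.001, 0.002]
force: [-0.5, -0.6, -1.8]
opening: 0.0261
grasp_force: 49.5
```

Run:
```python
from h import *
print(mv(.490,-.251,.22,-.129))
```

```text
(array([  69.6, -498.3,    1.1]), array([0.003, 0.004, 0.255]), 25.8)
```

Call:
play_rows(motion=[[3,-20,0,0,0,0,0.1],[8,-55,0,0,0,0.02,0.1],[13,-95,0,0,0,0.04,0.1],[19,-135,0,0,0,0.07,0.1],[24,-175,0,0,0,0.1,0.1],[30,-215,0,0,0,0.13,0.1],[35,-255,0,0,0,0.16,0.1],[41,-295,0,0,0,0.19,0.1],[47,-335,0,0,0,0.22,0.1],[52,-375,0,0,0,0.255,0.1],[58,-415,0,0,0,0.255,0.1],[63,-450,0,0,0,0.255,0.1],[67,-480,0,0,0,0.255,0.1],[69,-494,0,0,0,0.255,0.1],[70,-498,0,0,0,0.255,0.1],[70,-498,0,0,0,0.255,0.1],[70,-498,0,0,0,0.255,0.1],[70,-498,0,0,0,0.255,0.1]])

```text
t: 27.3
ee_pos: [0.4889, -0.2491, 0.2193]
eef_rot: [0.063, 0.998, 0.001, -0.001]
force: [-0.2, 0.0, -1.4]
opening: 0.0263
grasp_force: 49.5
```

Run:
```python
from h import *
s=monitor.sense(); print(s["t"],s["ee_pos"],s["grasp_force"]); print(mv(.490,-.251,.002,-.129))
```

```text
27.3 [ 0.48889541 -0.24909411  0.21933088] 49.535997211933136
(array([ -1.6,  -2. , 217.3]), array([ 0.001, -0.001,  0.003]), 27.3)
```

Call:
play_rows(motion=[[-1,-1,10,0,0,0,0.1],[-1,-1,40,0,0,0,0.1],[-1,-1,75,0,0,0,0.1],[-1,-1,110,0,0,0,0.1],[-1,-1,145,0,0,0,0.1],[-1,-1,175,0,0,0,0.1],[-1,-1,198,0,0,0,0.1],[-1,-1,212,0,0,0,0.1],[-1,-1,217,0,0,0,0.1],[-1,-1,217,0,0,0,0.1],[-1,-1,217,0,0,0,0.1]])

```text
t: 28.22
ee_pos: [0.4901, -0.2521, 0.0033]
eef_rot: [0.064, 0.998, -0.0, 0.0]
force: [0.5, 0.4, -0.3]
opening: 0.0258
grasp_force: 49.5
```

Call:
play_rows(motion=[[0,0,1,0,0,0,0.1],[0,0,3,0,0,0,0.1],[0,0,3,0,0,0,0.1]])

```text
t: 28.47
ee_pos: [0.4902, -0.2524, 0.0006]
eef_rot: [0.064, 0.998, -0.0, 0.001]
force: [0.3, -0.9, -0.8]
opening: 0.026
grasp_force: 49.5
```

Call:
play_rows(motion=[[0,0,1,0,0,0,0.1],[0,0,2,0,0,0,0.1],[0,0,2,0,0,0,0.1]])

```text
t: 28.72
ee_pos: [0.4896, -0.2524, -0.002]
eef_rot: [0.064, 0.998, 0.0, 0.0]
force: [0.1, 0.4, -1.5]
opening: 0.0259
grasp_force: 49.5
```

Call:
play_rows(motion=[[0,1,1,0,0,0,0.1],[0,1,2,0,0,0,0.1],[0,1,2,0,0,0,0.1]])

```text
t: 28.97
ee_pos: [0.4899, -0.2515, -0.0032]
eef_rot: [0.065, 0.998, 0.0, 0.0]
force: [-2.9, 1.1, 11.0]
opening: 0.0262
grasp_force: 50.5
```

Call:
play_rows(motion=[[0,0,0,0,0,0,0.35],[0,0,0,0,0,0,0.5],[0,0,0,0,0,0,0.6],[0,0,0,0,0,0,0.6],[0,0,-20,0,0,0,0.6],[0,0,-55,0,0,0,0.6],[0,0,-95,0,0,0,0.6],[0,0,-135,0,0,0,0.6],[0,0,-175,0,0,0,0.6],[0,0,-205,0,0,0,0.6],[0,0,-205,0,0,0,0.6]])

```text
t: 29.88
ee_pos: [0.4932, -0.2534, 0.2074]
eef_rot: [0.065, 0.998, -0.001, 0.005]
force: [1.2, -0.6, -0.8]
opening: 0.051
grasp_force: 0.0
```

Run:
```python
from h import *
s=monitor.sense(); print(s["t"],s["ee_pos"]); m=np.array([.560,.186])-.047*np.array([np.cos(.15),np.sin(.15)]);print(m); print(mv(*m,.2,.15))
```

```text
29.8833 [ 0.49318994 -0.25339462  0.20741865]
[0.51352776 0.17897641]
(array([ 35.7, 431.4,   6.3]), array([-0.003,  0.011, -0.279]), 29.88)
```

Call:
play_rows(motion=[[2,20,0,0,0,0,0.6],[5,60,0,0,0,-0.03,0.6],[8,100,0,0,0,-0.06,0.6],[12,140,0,0,0,-0.1,0.6],[15,180,0,0,0,-0.13,0.6],[18,220,0,0,0,-0.16,0.6],[22,260,0,0,0,-0.2,0.6],[25,300,0,0,0,-0.24,0.6],[28,340,0,0,0,-0.28,0.6],[31,375,0,0,0,-0.28,0.6],[34,405,0,0,0,-0.28,0.6],[36,425,0,0,0,-0.28,0.6],[36,431,0,0,0,-0.28,0.6],[36,431,0,0,0,-0.28,0.6],[36,431,0,0,0,-0.28,0.6],[36,431,0,0,0,-0.28,0.6]])

```text
t: 31.22
ee_pos: [0.5095, 0.1785, 0.2007]
eef_rot: [-0.074, 0.997, -0.0, -0.0]
force: [1.1, -1.0, -1.2]
opening: 0.0511
grasp_force: 0.0
```

Run:
```python
from h import *
s=monitor.sense(); print(s["t"],s["ee_pos"]); print(mv(.5135,.179,-.005,.15))
c=cam("wrist"); h=cv2.cvtColor(c[0],cv2.COLOR_BGR2HSV)
m=cv2.inRange(h,(8,205,80),(20,255,255)); m[320:]=0; m=cv2.morphologyEx(m,cv2.MORPH_OPEN,np.ones((5,5)))
k=max(cv2.findContours(m,0,2)[0],key=cv2.contourArea); b=cv2.boxPoints(cv2.minAreaRect(k)); print(b.round())
C=c[3].copy(); C[2]+=.02; c=(c[0],c[1],c[2],C)
P=np.array([pt(c,p,.03)[:2] for p in b]); print(P.round(4).tolist(),P.mean(0),"pred handle mid",np.array([.560,.186])-.0285*np.array([np.cos(.15),np.sin(.15)]))
```

```text
31.2167 [0.50950783 0.17846607 0.20073163]
(array([-4.100e+00,  1.000e-01,  2.057e+02]), array([-0.001, -0.001, -0.001]), 31.22)
[[300. 187.]
 [334. 187.]
 [334. 284.]
 [300. 284.]]
[[0.4926, 0.1611], [0.4882, 0.1907], [0.5789, 0.2052], [0.5836, 0.1734]] [0.53584251 0.18259611] pred handle mid [0.53182002 0.18174101]
```

Call:
play_rows(motion=[[-3,1,20,0,0,0,0.6],[-6,1,55,0,0,0,0.6],[-6,1,90,0,0,0,0.6],[-6,1,125,0,0,0,0.6],[-6,1,155,0,0,0,0.6],[-6,1,185,0,0,0,0.6],[-6,1,200,0,0,0,0.6],[-6,1,206,0,0,0,0.6],[-6,1,206,0,0,0,0.6],[-6,1,206,0,0,0,0.6]])

```text
t: 32.1
ee_pos: [0.516, 0.1819, -0.0043]
eef_rot: [-0.075, 0.997, 0.0, 0.0]
force: [0.0, -0.2, 0.1]
opening: 0.0515
grasp_force: 0.0
```

Call:
play_rows(motion=[[0,0,0,0,0,0,0.4],[0,0,0,0,0,0,0.3],[0,0,0,0,0,0,0.2],[0,0,0,0,0,0,0.1],[0,0,0,0,0,0,0.1],[0,0,0,0,0,0,0.1]])

```text
t: 32.6
ee_pos: [0.5164, 0.1827, -0.0032]
eef_rot: [-0.075, 0.997, 0.0, 0.001]
force: [-1.0, -1.7, 7.0]
opening: 0.0265
grasp_force: 48.6
```

Call:
play_rows(motion=[[0,0,-10,0,0,0,0.1],[0,0,-30,0,0,0,0.1],[0,0,-60,0,0,0,0.1],[0,0,-95,0,0,0,0.1],[0,0,-130,0,0,0,0.1],[0,0,-165,0,0,0,0.1],[0,0,-200,0,0,0,0.1],[0,0,-220,0,0,0,0.1],[0,0,-225,0,0,0,0.1],[0,0,-225,0,0,0,0.1]])

```text
t: 33.43
ee_pos: [0.5161, 0.183, 0.2226]
eef_rot: [-0.076, 0.997, 0.001, 0.002]
force: [0.7, 0.2, -0.6]
opening: 0.026
grasp_force: 49.4
```

Run:
```python
from h import *
print(mv(.504,-.182,.22,-.129))
```

```text
(array([  67. , -359. ,    1.7]), array([0.003, 0.004, 0.28 ]), 33.43)
```

Call:
play_rows(motion=[[4,-20,0,0,0,0,0.1],[10,-55,0,0,0,0.03,0.1],[18,-95,0,0,0,0.06,0.1],[25,-135,0,0,0,0.1,0.1],[33,-175,0,0,0,0.14,0.1],[40,-215,0,0,0,0.18,0.1],[48,-255,0,0,0,0.22,0.1],[55,-295,0,0,0,0.25,0.1],[61,-325,0,0,0,0.28,0.1],[65,-348,0,0,0,0.28,0.1],[67,-359,0,0,0,0.28,0.1],[67,-359,0,0,0,0.28,0.1],[67,-359,0,0,0,0.28,0.1],[67,-359,0,0,0,0.28,0.1]])

```text
t: 34.6
ee_pos: [0.5027, -0.1808, 0.2191]
eef_rot: [0.064, 0.998, 0.0, -0.001]
force: [1.0, 0.7, -0.1]
opening: 0.026
grasp_force: 49.4
```

Run:
```python
from h import *
s=monitor.sense(); print(s["t"],s["ee_pos"],s["grasp_force"]); print(mv(.504,-.182,.002,-.129))
```

```text
34.6 [ 0.5026827  -0.18081567  0.21906146] 49.39505338668823
(array([ -1.9,  -1.2, 217.1]), array([ 0.001, -0.002,  0.002]), 34.6)
```

Call:
play_rows(motion=[[-1,0,10,0,0,0,0.1],[-1,0,40,0,0,0,0.1],[-1,0,75,0,0,0,0.1],[-1,0,110,0,0,0,0.1],[-1,0,145,0,0,0,0.1],[-1,0,175,0,0,0,0.1],[-1,0,198,0,0,0,0.1],[-1,0,212,0,0,0,0.1],[-1,0,217,0,0,0,0.1],[-1,0,217,0,0,0,0.1],[-1,0,217,0,0,0,0.1]])

```text
t: 35.52
ee_pos: [0.5044, -0.1821, 0.0032]
eef_rot: [0.064, 0.998, 0.0, 0.0]
force: [-0.0, -0.8, -0.4]
opening: 0.026
grasp_force: 49.4
```

Call:
play_rows(motion=[[0,0,1,0,0,0,0.1],[0,0,3,0,0,0,0.1],[0,0,5,0,0,0,0.1],[0,0,5,0,0,0,0.1]])

```text
t: 35.85
ee_pos: [0.5042, -0.1824, -0.0018]
eef_rot: [0.064, 0.998, 0.0, 0.0]
force: [0.5, 1.0, -0.0]
opening: 0.0262
grasp_force: 49.4
```

Call:
play_rows(motion=[[0,0,1,0,0,0,0.1],[0,0,2,0,0,0,0.1],[0,0,2,0,0,0,0.1]])

```text
t: 36.1
ee_pos: [0.5043, -0.1826, -0.0032]
eef_rot: [0.064, 0.998, 0.0, 0.0]
force: [-3.7, 0.7, 9.2]
opening: 0.0261
grasp_force: 50.2
```

Orange is in contact with the rack. I'll release it, rise clear and swing aside for a top view.

Call:
play_rows(motion=[[0,0,0,0,0,0,0.35],[0,0,0,0,0,0,0.5],[0,0,0,0,0,0,0.6],[0,0,0,0,0,0,0.6],[0,0,-20,0,0,0,0.6],[0,0,-55,0,0,0,0.6],[0,0,-95,0,0,0,0.6],[0,0,-135,0,0,0,0.6],[0,0,-175,0,0,0,0.6],[0,0,-205,0,0,0,0.6],[0,30,-215,0,0,0,0.6],[0,70,-215,0,0,0,0.6],[0,110,-215,0,0,0,0.6],[0,150,-215,0,0,0,0.6],[0,190,-215,0,0,0,0.6],[0,230,-215,0,0,0,0.6],[0,270,-215,0,0,0,0.6],[0,310,-215,0,0,0,0.6],[0,340,-215,0,0,0,0.6],[0,350,-215,0,0,0,0.6]])

```text
t: 37.77
ee_pos: [0.5485, 0.1712, 0.2106]
eef_rot: [0.061, 0.998, 0.001, -0.0]
force: [-0.2, 1.4, 0.7]
opening: 0.0514
grasp_force: 0.0
```

Call:
play_rows(motion=[[0,30,0,0,0,0,0.6],[0,60,0,0,0,0,0.6],[0,90,0,0,0,0,0.6],[0,90,0,0,0,0,0.6],[0,90,0,0,0,0,0.6],[0,90,0,0,0,0,0.6]])

```text
t: 38.27
ee_pos: [0.5606, 0.2524, 0.2106]
eef_rot: [0.065, 0.998, -0.001, -0.0]
force: [-0.1, -0.5, -0.3]
opening: 0.051
grasp_force: 0.0
```

Run:
```python
from h import *
c=cam("top"); r=c[0][185:340,315:525]; cv2.imwrite("pics/fin.png",cv2.resize(r,None,fx=3.5,fy=3.5,interpolation=cv2.INTER_CUBIC))
```

```text
(no output)
```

View pics/fin.png

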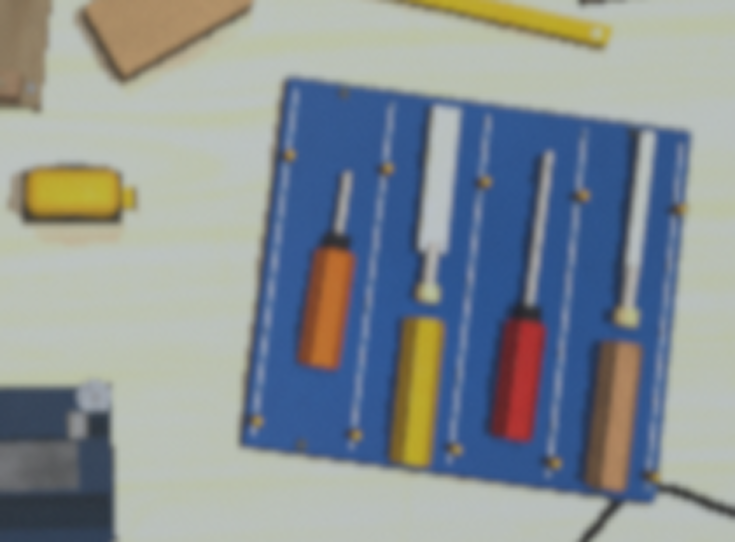

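All four tools lie in the right lanes. Tip to butt, orange runs (347,172)-(320,368), yellow (446,105)-(411,466), red (547,151)-(512,440) and brown (647,130)-(604,490). I'll check them against the tolerances.

Run:
```python
from h import *
c=cam("top"); a=-.129
for n,t,b in [("orange",(347,172),(320,368)),("yellow",(446,105),(411,466)),("red",(547,151),(512,440)),("brown",(647,130),(604,490))]:
    f=lambda p,z: pt(c,np.array(p)/3.5+(315,185),z)
    T=f(t,.024);B=f(b,.0265);d=T-B;m=(T+B)/2-[.535,-.292,0]
    print(n,R.from_euler("z",-a).apply(m)[:2].round(4),(np.arctan2(d[1],d[0])-a).round(3))
```

```text
orange [-0.0014  0.0991] -0.011
yellow [-0.0014  0.0312] 0.023
red [ 0.0015 -0.0405] -0.008
brown [ 0.0018 -0.1089] -0.012
```

```bash
python3 -c "
from rig import job; print(job.close_job())"
```

```text
the job is handed in; nothing more can be done
None
```

All four tools now lie on the blue rack in reverse order: from the left, orange, yellow, red, brown. Each measures within about 6 mm of its lane's middle line, 2 mm of mid-length and 0.03 rad of parallel. The job is handed in, but no verdict came back.

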